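Open the flip-top jar and put the incense cone away

ROBOT

A 7-joint arm with a two-finger parallel gripper is mounted at the origin on the work surface. World frame = base frame: x ahead of the robot, y to its left, z up, the work surface at z = 0. Lengths are in m, angles in rad, forces in N, time in s.
With the tool pointing down it reaches from about 0.425 to 0.925 m from the base axis. Payload 6.8 kg.
Tool frame: the origin (TCP) lies at the very end of the fingers, on their centre line; the grasp point (between the pads) lies 19 mm behind it; z points along the fingers, y is the line along which they close (so a half turn about z gives the same grasp; the last joint's range is limited). The gripper opens to 85 mm and grips with 20 to 120 N. Pads are 22 mm wide; open, the fingers measure 114 mm over their backs; the gripper's body (76 mm by 85 mm) begins 54 mm behind the grasp point. The pads swing forward as they close: fully open they stand 13 mm farther back than shut.
Start: joints at [1.116, 0.477, 0.022, 1.555, -0.011, 1.109, -0.083], TCP at [0.229, -0.635, 0.231] pointing down, gripper open.
Joint ranges: [-2.96, 2.96], [-0.34, 2.1], [-1.41, 1.46], [0.24, 2.44], [-1.37, 4.51], [0.17, 1.92], [-2.96, 2.96]. Speed limits (rad/s): [2.39, 2.39, 3.14, 3.14, 3.14, 3.14, 3.14].

INTERFACE

Orientations are given as a rotation vector (axis times angle).
In Python, from bench import r gives the robot as it stands. The module is installed in compiled form; this text tells all that it offers.
- The arm moves only by the tool servo_tool, never from a script. Its argument "commands" is a list of rows, each a list of 7 numbers: the turn, a rotation vector about the world's x, y, z in degrees, then the shift along the world's x, y, z in mm, then the closure, from 0 (fully open) to 1 (shut). A call has 1 to 5 rows; each row is the pose to reach, as a shift and turn from the pose commanded when the call began; what a row does not reach only later rows make up. A row lasts 1/12 s, in which the tool goes at most 41.7 mm and 7.16 degrees, less where a joint would pass 70% of its speed; a pose out of reach is approached as far as the arm can. A call with a gripper value outside its range is refused whole. The fingers move at their own pace and stop on an object; "force" is the grip in N (left out, the last holds). Time passes only in rows, so rows that repeat a pose let the fingers close. It gives the time, the measured TCP pose, the force, the opening and the grip force at its end, in the units of the state.
- r.get_obs(): the state, without advancing time (a new reading comes with each control period).
- r.grab_frame(name): name is "scene" or "top" or "wrist"; returns (picture, depth): 384x512x3 uint8, blue, green, red; 384x512 float32, m along the optical axis (not along the pixel's ray), 0 where there is no reading.
- r.camera_info(name): a dict with "vertical_fov" (degrees; the focal length in pixels is half the picture's height over the tangent of half this angle, whatever the lens; pixels are square), "cx", "cy" (the principal point, pixels), "cam_to_world" (4x4, takes a point from camera to world coordinates); the wrist camera has in their place "T_tool_cam" (4x4, takes a point from camera to tool coordinates, whose origin is the TCP and whose axes are the flange's). Camera axes: x right, y up, looking along -z (the intrinsics and any distortion apply to the point x, -y, -z); pixel columns grow to the right and rows downward; lengths in m; the calibration is good to about 2 mm. A picture is of the moment at which its call begins: read the wrist's pose just before it. camera_info takes no time and is no camera call.
- r.hand_in(): hands the job in; it is judged then, once.
The state is a dict: "clock": time; "joints": joint angles; "qvel": joint speeds; "tau": joint torques, N m; "tcp_pos": TCP position; "orientation": TCP orientation; "contact_force": force on the tool from outside, world axes, zero at the start; "moment": the same for the moment, N m; "grip_width": finger opening in m; "gripper_force": force on a finger pad.
Only numpy, scipy, OpenCV 4.12 (cv2) and the standard library are available. Lean on these libraries where they do the work, as an engineer would, in place of code of your own. Each camera call takes 0.05 s, during which the arm holds its last target. There are 200 camera calls.

TASK

Put the incense cone away in the flip-top glass jar. The gold-capped bottle stands in the way of the lid, so first stand it, upright all the while, on an empty part of the mirror tray well away from the jar; then lift the jar's lid all the way open until it leans back on its stop, bringing it down onto the stop gently, and last take the cone from the green holder, lower it into the jar and let go of it only once all of it is inside below the rim, leaving the lid open. Do not push or topple the holder, the watch stand or the cream tin.

Things in the scene. Friction and masses are not known exactly. Their poses are not given: they have to be found in the camera images.
- tray: Round mirror tray with a brass edge, fixed, 370 mm across, 10 mm thick, flat on top without a raised rim. Origin: centre of its underside, on the table; the top is at z = 10 mm. Its x and y directions carry no meaning.
- jar: Glass cylinder jar, fixed to the tray, 86 mm outside diameter, 85 mm to the rim, wall 4 mm (inside diameter 78 mm), floor 6 mm thick. Origin: centre of its underside, on the tray top. z up; its +x axis points from its centre to the hinge at the back, its -x axis to the thumb tab of the closed lid; y is parallel to the hinge.
- jar_mouth (a point): Centre of the jar's mouth at rim height, 85 mm above the jar's origin.
- lid_hinge (a point): Point on the middle of the lid's hinge axis: in the jar's frame x = +46 mm, y = 0, z = +88 mm. The hinge axis is along the jar's y.
- lid (a joint): Angle of the lid: 0 closed, grows as the tab is lifted up and back over the hinge; stop at 2.0 rad, 25 degrees beyond upright, where it rests by its own weight. Loose hinge: short of upright (1.57) it falls shut, beyond it falls onto the stop. Lid: cream disc edged in brass, 88 mm across, 8 mm thick (underside 1 mm below the hinge axis), 65 to 95 g.
- lid_tab (a point): Grip point on the lid's thumb tab, a flat bar 12 mm wide (along jar y), 6 mm thick, 40 mm out from the disc's edge on the side away from the hinge. 26 mm beyond the disc, 14 mm from the tab's end; closed, it is 116 mm from the hinge axis towards jar -x and 3 mm above it. It swings with the lid. Pinched from above across its width, it can turn between the finger pads.
- bottle: Oval amber-pink bottle, 34 mm (its x) by 60 mm (its y), oval body with flat shoulder at 100 mm, round gold cap of 30 mm diameter from 106 to 148 mm high, fixed firmly on it. Loose, 0.2 to 0.35 kg. Origin: centre of its underside; z up. It starts close behind the hinge, where the opening lid would strike it before reaching the stop.
- bottle_cap (a point): Middle of the gold cap, on the bottle's axis 130 mm above its underside; the place to grip it from above.
- holder: Green ceramic incense holder, loose, 0.25 kg: round foot of 72 mm diameter, waisted to a flat round pedestal of 34 mm diameter whose top is 24 mm above its underside. Origin: centre of its underside.
- cone: Maroon pressed incense cone, rigid, 15 g: 20 mm diameter with straight sides up to 26 mm, rounded blunt point at 36 mm. Stands on the holder's pedestal. Origin: centre of its underside; z towards the point.
- cone_center (a point): Centre of the cone, 18 mm above its underside.
- stand: Dark grey hard silicone watch stand, loose, 0.25 kg: foot 56 by 50 mm, upright neck, padded top, 90 mm high. Origin: centre of its underside. All of it lies within 38 mm of its axis.
- tin: Small round cream tin, aluminium with a blush-pink lid, loose, 54 mm diameter, 28 mm high. Origin: centre of its underside.

How it is judged:
On the way, in this order (a step that is already met when the one before it is completed fails the run):
1. the bottle stands upright on the tray, let go, its axis more than 100 mm from the jar's (horizontal distance between bottle and jar above 0.1 m and horizontal distance between bottle and tray below 0.165 m and angle between bottle's own z axis and vertical below 0.1 rad and z of bottle in the frame of tray between 0.004 and 0.016 m and contact force between the fingers and bottle below 0.1 N and linear speed of bottle below 0.05 m/s), for 0.2 s.
2. the lid is open on its stop (over 1.9 rad), let go (value of joint lid above 1.9 rad and contact force between the fingers and jar below 0.1 N), for 0.2 s.
3. the cone is lowered into the jar by the fingers: all of it is below the rim while they still hold it (horizontal distance between cone_center and jar below 0.036 m and z of cone_center in the frame of jar below 0.067 m and contact force between the fingers and cone above 0.3 N), for 0.05 s.
At the end, for the whole second after the job is handed in: The lid is on its stop (over 1.9 rad); the cone rests inside the jar on its floor; the bottle stands upright (within 0.1 rad) on the tray, its axis more than 100 mm from the jar's and less than 165 mm from the tray's centre; holder, watch stand and tin stand within 30 mm of where they began (value of joint lid above 1.9 rad and horizontal distance between bottle and jar above 0.1 m and horizontal distance between bottle and tray below 0.165 m and angle between bottle's own z axis and vertical below 0.1 rad and z of bottle in the frame of tray between 0.004 and 0.016 m and linear speed of bottle below 0.02 m/s and horizontal distance between cone_center and jar below 0.036 m and z of cone_center in the frame of jar between 0 and 0.045 m and linear speed of cone below 0.05 m/s and distance of each of holder, stand, tin from where it was at the start of the episode below 0.03 m and angle between each of holder, stand, tin's own z axis and vertical below 0.15 rad); the robot touches nothing.
It fails at once if the bottle is tipped by more than 0.5 rad (angle between bottle's own z axis and vertical above 0.5 rad).
It fails at once if the holder, watch stand or tin is shifted by more than 30 mm or tipped by more than 0.4 rad (distance of any of holder, stand, tin from where it was at the start of the episode above 0.03 m or angle between any of holder, stand, tin's own z axis and vertical above 0.4 rad).
It fails at once if the lid is flung open or let drop onto its stop (faster than 3 rad/s) (velocity of joint lid above 3 rad/s).
It also fails if it takes over 72 s, if anything falls off the work surface, if the arm or the gripper's body presses on something with over 40 N, if the wrist force passes 120 N, or if a joint passes its speed limit or range.

## Working session

There is one attempt and no reset: what is moved stays moved. The work goes in short steps, Python scripts to look and compute and a tool call to move; the robot and the scene stay as the last step left them, time stands still between calls to the robot, and variables do not carry over. Pictures are saved under pics/ and viewed, at most 13 in all, crops included, and the job is handed in when it is done.

Besides the shell and the picture viewer there is one more tool, called after "Request:" as name(argument=value, ...), one argument or row to a line, values as JSON. servo_tool: Moves the arm, as the interface text tells. Its arguments: {"type":"object","properties":{"commands":{"type":"array"},"force":{"type":"number"}},"required":["commands"]}

```bash
mkdir -p pics
cat > h.py <<'E'
import numpy as np, cv2
from bench import r
def grab(n,f):
    o=r.get_obs(); im,d=r.grab_frame(n); cv2.imwrite(f'pics/{f}.png',im); np.savez(f'pics/{f}.npz',d=d,p=o['tcp_pos'],o=o['orientation']); return im,d
def cloud(n,f):
    z=np.load(f'pics/{f}.npz'); d=z['d']; c=r.camera_info(n)
    F=d.shape[0]/2/np.tan(np.radians(c['vertical_fov'])/2)
    v,u=np.mgrid[:d.shape[0],:d.shape[1]].astype(float)
    x=(u-c['cx'])/F; y=(v-c['cy'])/F
    if n!='wrist': T=np.array(c['cam_to_world'])
    else:
        T=np.eye(4); T[:3,:3]=cv2.Rodrigues(np.array(z['o'],float))[0]; T[:3,3]=z['p']; T=T@np.array(c['T_tool_cam'])
    P=np.stack([x*d,-y*d,-d,np.ones_like(d)],-1)@T.T
    P=P[...,:3]; P[d==0]=np.nan
    return P
E
python3 - <<'E'
from h import *
for n in('scene','top'):
    grab(n,n+'0'); print(n,r.camera_info(n))
print(r.camera_info('wrist')); print(r.get_obs())
E
```

```text
scene {'vertical_fov': 55.194679029810196, 'cx': 256.03999738918907, 'cy': 190.56655085572942, 'cam_to_world': array([[-0.77314198, -0.41948604,  0.47569207,  0.87770759],
       [ 0.63396619, -0.53289895,  0.56045123,  0.43201307],
       [ 0.01839434,  0.73488106,  0.67794652,  0.53596338],
       [ 0.        ,  0.        ,  0.        ,  1.        ]])}
top {'vertical_fov': 42.29833309912438, 'cx': 255.75169965545138, 'cy': 190.8897585998842, 'cam_to_world': array([[-0.02703564,  0.9897193 , -0.14044494,  0.46120001],
       [-0.99905527, -0.02196995,  0.03749518,  0.07256586],
       [ 0.03402414,  0.14132596,  0.98937825,  0.81522331],
       [ 0.        ,  0.        ,  0.        ,  1.        ]])}
{'vertical_fov': 65.07175083325014, 'cx': 249.31830717040535, 'cy': 195.73300718685726, 'T_tool_cam': array([[ 6.30479989e-04,  9.51502649e-01,  3.07639907e-01,
         7.89794696e-02],
       [ 9.99998887e-01, -1.01579392e-03,  1.09235281e-03,
        -2.94108018e-04],
       [ 1.35187534e-03,  3.07638876e-01, -9.51502230e-01,
        -1.43080280e-01],
       [ 0.00000000e+00,  0.00000000e+00,  0.00000000e+00,
         1.00000000e+00]])}
{'clock': 0.1, 'joints': array([ 1.11588354,  0.47772818,  0.02234456,  1.55634386, -0.01151811,
        1.10928302, -0.08311352]), 'qvel': array([ 7.88993256e-05, -2.84735756e-03, -5.78371404e-05, -2.44939744e-03,
        9.59793949e-04,  9.07905897e-04, -1.03214403e-03]), 'tau': array([ 4.28097017e-03, -5.97759211e+01,  1.61355726e+00, -2.81956083e+01,
        1.28511313e-02,  4.96555207e-03,  2.84884931e-05]), 'tcp_pos': array([ 0.22924923, -0.63431849,  0.23041944]), 'orientation': array([-3.09291322e+00, -5.41767118e-01,  6.02145750e-04]), 'contact_force': array([-0.40811966, -0.22293399, -0.48181175]), 'moment': array([0.03729573, 0.00449973, 0.02990782]), 'gripper_force': 0.0, 'grip_width': 0.08539758431825478}
```

View pics/top0.png

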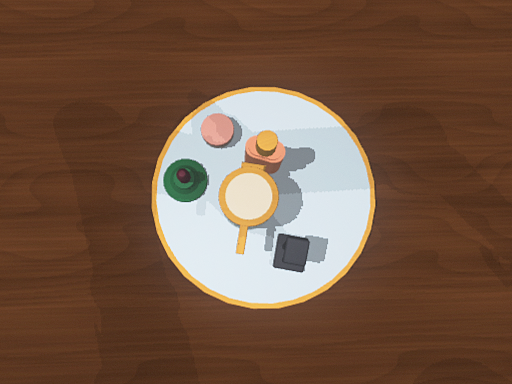

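View pics/scene0.png

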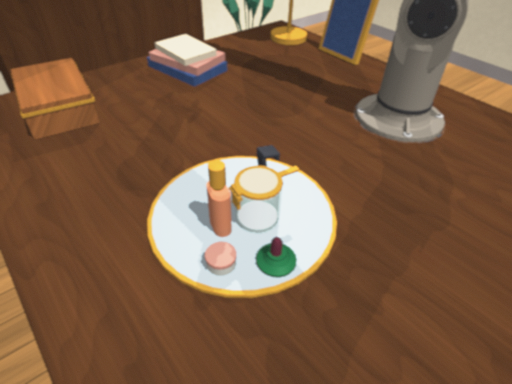

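Top view: lid disc centre ≈(249,195), tab running to (240,253), gold cap ≈(267,143), holder (185,180) with cone tip (183,175), tin (217,129), watch stand (292,252). The right side of the tray, around (330,190), is empty.

Run:
```python
from h import *
P=cloud('top','top0'); im=cv2.imread('pics/top0.png'); hsv=cv2.cvtColor(im,cv2.COLOR_BGR2HSV)
np.set_printoptions(precision=4,suppress=True)
def st(name,box,zlo,zhi,fit=True):
    u0,u1,v0,v1=box; Q=P[v0:v1,u0:u1].reshape(-1,3); Q=Q[(Q[:,2]>zlo)&(Q[:,2]<zhi)]
    if len(Q)<5: print(name,len(Q));return
    c,rad=cv2.minEnclosingCircle(Q[:,:2].astype(np.float32))
    print(name,len(Q),'mean',Q.mean(0),'circ',np.array(c),rad,'zr',np.percentile(Q[:,2],[2,50,98]))
st('tray',(140,390,75,320),0.004,0.016)
st('lid',(215,285,160,225),0.085,0.115)
st('tab',(230,250,230,258),0.085,0.115)
st('cap',(250,285,125,160),0.145,0.17)
st('body',(240,292,135,182),0.095,0.118)
st('holder',(160,212,155,205),0.013,0.034)
st('cone',(160,212,155,205),0.040,0.08)
st('conetop',(160,212,155,205),0.062,0.08)
st('tin',(198,238,110,150),0.03,0.05)
st('stand',(268,315,230,275),0.07,0.12)
for u,v in((249,195),(241,250),(240,240),(242,230),(267,140),(183,175),(183,180),(330,190),(249,165)): print(u,v,P[v,u])
m=(hsv[...,0]>12)&(hsv[...,0]<28)&(hsv[...,1]>170)&(hsv[...,2]>150)
t=P[m]; 
for lo,hi in((.08,.12),(.14,.17)):
    q=t[(t[:,2]>lo)&(t[:,2]<hi)]; print(len(q),q.mean(0),q.min(0),q.max(0))
```

```text
tray 31223 mean [0.5627 0.0226 0.0086] circ [0.5886 0.0174] 0.20552213490009308 zr [0.0057 0.0086 0.012 ]
lid 2990 mean [0.5585 0.0557 0.1032] circ [0.5671 0.0462] 0.05918627977371216 zr [0.0963 0.1034 0.1062]
tab 198 mean [0.49   0.0687 0.102 ] circ [0.4899 0.0672] 0.01740143448114395 zr [0.0997 0.1021 0.1041]
cap 384 mean [0.624  0.0311 0.1555] circ [0.625  0.0306] 0.014943619258701801 zr [0.1475 0.156  0.1583]
body 1012 mean [0.6046 0.0399 0.1041] circ [0.6048 0.0368] 0.04183691740036011 zr [0.0969 0.1035 0.1103]
holder 1301 mean [0.5943 0.1566 0.0205] circ [0.5971 0.156 ] 0.03737198933959007 zr [0.0136 0.0184 0.0333]
cone 154 mean [0.5959 0.1555 0.0611] circ [0.5977 0.1567] 0.010124459862709045 zr [0.0426 0.062  0.0689]
conetop 78 mean [0.5972 0.1561 0.0661] circ [0.597  0.1555] 0.008433246985077858 zr [0.0621 0.0664 0.0691]
tin 859 mean [0.6743 0.1029 0.0361] circ [0.675  0.1031] 0.02698913961648941 zr [0.0324 0.0362 0.0389]
stand 636 mean [ 0.4752 -0.0099  0.0939] circ [ 0.4752 -0.0103] 0.024368396028876305 zr [0.0862 0.0942 0.0981]
249 195 [0.5564 0.0555 0.1036]
241 250 [0.4777 0.0689 0.1041]
240 240 [0.492  0.07   0.1011]
242 230 [0.5062 0.0668 0.1017]
267 140 [0.6249 0.0302 0.1544]
183 175 [0.5941 0.1543 0.068 ]
183 180 [0.5883 0.1556 0.0566]
330 190 [ 0.5746 -0.0808  0.008 ]
249 165 [0.6013 0.0543 0.1001]
126 [0.555  0.0558 0.1031] [0.4735 0.0146 0.093 ] [0.604  0.0976 0.1061]
15 [0.6325 0.024  0.1561] [0.6231 0.0167 0.153 ] [0.6379 0.0369 0.1584]
```

```bash
cat >> h.py <<'E'
def jarfit(n,f,c0=(.5555,.0557)):
    P=cloud(n,f); z=P[...,2]
    R=np.hypot(P[...,0]-c0[0],P[...,1]-c0[1])
    m=(z>.09)&(z<.112)&(R<.05)
    Q=P[m]; Q=Q[Q[:,0]-.0<c0[0]+.03]   # keep away from hinge/bottle side
    # outermost points per azimuth bin
    a=np.degrees(np.arctan2(Q[:,1]-c0[1],Q[:,0]-c0[0]))%360
    rr=np.hypot(Q[:,0]-c0[0],Q[:,1]-c0[1]); E=[]
    for b in range(0,360,6):
        if 155<b<180: continue
        s=(a>=b)&(a<b+6)
        if s.sum()>3: E.append(Q[s][np.argmax(rr[s])])
    E=np.array(E); A=np.c_[2*E[:,:2],np.ones(len(E))]; s=np.linalg.lstsq(A,(E[:,:2]**2).sum(1),rcond=None)[0]
    c=s[:2]; rad=np.sqrt(s[2]+c@c)
    t=(z>.085)&(z<.115)&(R>.052)&(R<.09)&(P[...,0]<c0[0])&(abs(P[...,1]-.068)<.02)
    T=P[t]; mt=T.mean(0)
    d=np.linalg.svd(T[:,:2]-mt[:2])[2][0]; d*=np.sign(d[0])
    e=c-mt[:2]; e/=np.linalg.norm(e)
    print('jar c',c,'r',rad,'lid z',np.median(Q[:,2]),'tab mean',mt,'yaw svd',np.degrees(np.arctan2(d[1],d[0])),'yaw c-tab',np.degrees(np.arctan2(e[1],e[0])),'tab end R',R[t].max())
    return c,e
E
python3 - <<'E'
from h import *
jarfit('top','top0')
P=cloud('top','top0'); im=cv2.imread('pics/top0.png'); z=P[...,2]
hsv=cv2.cvtColor(im,cv2.COLOR_BGR2HSV)
Q=P[(z<.02)&(z>-.01)&(hsv[...,0]>12)&(hsv[...,0]<28)&(hsv[...,1]>180)&(hsv[...,2]>180)&(np.hypot(P[...,0]-.563,P[...,1]-.023)>.165)]
Q=Q[np.hypot(Q[:,0]-.563,Q[:,1]-.023)<.2]
A=np.c_[2*Q[:,:2],np.ones(len(Q))]; s=np.linalg.lstsq(A,(Q[:,:2]**2).sum(1),rcond=None)[0]
print('tray',s[:2],np.sqrt(s[2]+s[:2]@s[:2]),len(Q))
E
```

```text
jar c [0.55140078 0.05683552] r 0.041200062328952625 lid z 0.10351509549108118 tab mean [0.48895085 0.06890653 0.10195426] yaw svd -9.97150596925091 yaw c-tab -10.939852625196595 tab end R 0.08369834121047665
tray [0.5709713  0.02881029] 0.17729197880408726 171
```

Request:
servo_tool(
  commands=[
    [0, 0, 7, 20, 34, 3],
    [0, 0, 14, 40, 68, 6],
    [0, 0, 21, 60, 102, 9],
    [0, 0, 28, 80, 136, 12],
    [0, 0, 35, 100, 170, 20],
  ],
)

```text
invalid input at $.commands[0]: expected 7 numbers
```

Request:
servo_tool(
  commands=[
    [0, 0, 7, 20, 34, 3, 0.3],
    [0, 0, 14, 40, 68, 6, 0.3],
    [0, 0, 21, 60, 102, 9, 0.3],
    [0, 0, 28, 80, 136, 12, 0.3],
    [0, 0, 35, 100, 170, 20, 0.3],
  ],
)

```text
clock: 0.52
tcp_pos: [0.3295, -0.4624, 0.2502]
orientation: [-2.782, -1.455, 0.001]
contact_force: [0.4, -0.8, -0.6]
grip_width: 0.0598
gripper_force: 0.0
```

Request:
servo_tool(
  commands=[
    [0, 0, 7, 20, 34, 3, 0.3],
    [0, 0, 14, 40, 68, 6, 0.3],
    [0, 0, 21, 60, 102, 9, 0.3],
    [0, 0, 28, 80, 136, 12, 0.3],
    [0, 0, 35, 100, 170, 20, 0.3],
  ],
)

```text
clock: 0.93
tcp_pos: [0.4292, -0.2927, 0.2705]
orientation: [-2.216, -2.224, 0.001]
contact_force: [0.5, -0.2, -0.5]
grip_width: 0.0596
gripper_force: 0.0
```

Request:
servo_tool(
  commands=[
    [0, 0, 7, 20, 34, 3, 0.3],
    [0, 0, 14, 40, 68, 6, 0.3],
    [0, 0, 21, 60, 102, 9, 0.3],
    [0, 0, 28, 80, 136, 12, 0.3],
    [0, 0, 35, 100, 170, 20, 0.3],
  ],
)

```text
clock: 1.35
tcp_pos: [0.5292, -0.1231, 0.2906]
orientation: [-1.445, -2.788, 0.001]
contact_force: [1.2, -0.4, 0.2]
grip_width: 0.0597
gripper_force: 0.0
```

Request:
servo_tool(
  commands=[
    [0, 0, 7, 8, 15, 3, 0.3],
    [0, 0, 14, 15, 30, 6, 0.3],
    [0, 0, 21, 22, 45, 9, 0.3],
    [0, 0, 28, 30, 60, 12, 0.3],
    [0, 0, 35, 36, 70, 15, 0.3],
  ],
)

```text
clock: 1.77
tcp_pos: [0.5656, -0.053, 0.3062]
orientation: [-0.537, -3.095, -0.001]
contact_force: [-0.2, 0.7, -0.6]
grip_width: 0.06
gripper_force: 0.0
```

Run:
```python
from h import *
o=r.get_obs(); R=cv2.Rodrigues(o['orientation'])[0]; print(o['clock'],o['tcp_pos'],o['joints'],R,o['grip_width'],np.degrees(np.arctan2(R[1,0],R[0,0])))
grab('wrist','w1')
```

```text
1.7667 [ 0.56560051 -0.05298659  0.30615985] [ 0.54295759  0.3138357  -0.69778949  1.68671662  0.21212289  1.21894687
  1.02261353] [[-9.41507985e-01  3.36990286e-01 -5.11436735e-04]
 [ 3.36989932e-01  9.41508012e-01  6.69592448e-04]
 [ 7.07167934e-04  4.58077606e-04 -9.99999645e-01]] 0.060016357060855514 160.30640465893734
```

View pics/w1.png

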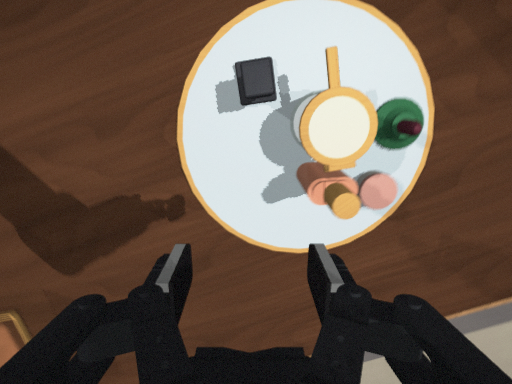

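Run:
```python
from h import *
np.set_printoptions(precision=4,suppress=True)
jarfit('wrist','w1')
P=cloud('wrist','w1'); z=P[...,2]
m=(z>.148)&(z<.175)&(np.hypot(P[...,0]-.624,P[...,1]-.031)<.03); Q=P[m]
print(len(Q), len(Q) and (Q.mean(0),cv2.minEnclosingCircle(Q[:,:2].astype(np.float32))))
```

```text
jar c [0.5506 0.0571] r 0.04165931912891842 lid z 0.10573908499549844 tab mean [0.4881 0.0688 0.1042] yaw svd -10.105980259606838 yaw c-tab -10.569509192244864 tab end R 0.08530857730075571
695 (array([0.6218, 0.0305, 0.1575]), ((0.6234885454177856, 0.031187506392598152), 0.015057717449963093))
```

The wrist view shows the stand (257,80), lid (338,127), tab (333,65), cap (344,203) and cone (408,127), and it agrees with the top view. Next I grip the bottle cap.

Request:
servo_tool(
  commands=[
    [0, 0, 3, 20, 28, 0, 0.3],
    [0, 0, 6, 39, 56, 0, 0.3],
    [0, 0, 9, 58, 84, 0, 0.3],
    [0, 0, 9, 58, 84, -35, 0.3],
    [0, 0, 9, 58, 84, -70, 0.3],
  ],
)

```text
clock: 2.23
tcp_pos: [0.6252, 0.032, 0.237]
orientation: [0.303, 3.123, 0.004]
contact_force: [0.5, -0.5, -0.8]
grip_width: 0.0598
gripper_force: 0.0
```

Request:
servo_tool(
  commands=[
    [0, 0, 0, 0, 0, -30, 0.3],
    [0, 0, 0, 0, 0, -60, 0.3],
    [0, 0, 0, 0, 0, -85, 0.3],
    [0, 0, 0, 0, 0, -105, 0.3],
    [0, 0, 0, 0, 0, -115, 0.3],
  ],
)

```text
clock: 2.65
tcp_pos: [0.6213, 0.0279, 0.1178]
orientation: [-0.309, -3.121, 0.002]
contact_force: [0.4, -0.4, 0.3]
grip_width: 0.0594
gripper_force: 0.0
```

```bash
cat >> h.py <<'E'
def lidfit(n,f):
    from scipy.optimize import least_squares
    P=cloud(n,f); z=P[...,2]
    m=((z>.097)&(z<.112)&(np.hypot(P[...,0]-.553,P[...,1]-.056)<.055)).astype(np.uint8)
    c=max(cv2.findContours(m,0,cv2.CHAIN_APPROX_NONE)[0],key=len)[:,0]
    B=P[c[:,1],c[:,0]]; a=np.degrees(np.arctan2(B[:,1]-.056,B[:,0]-.553))%360
    B=B[((a>40)&(a<150))|((a>190)&(a<300))]
    s=least_squares(lambda p:np.hypot(B[:,0]-p[0],B[:,1]-p[1])-p[2],[.553,.056,.044],loss='soft_l1',f_scale=.002)
    print('lid',s.x,len(B),np.sqrt(np.mean(s.fun**2)))
E
python3 - <<'E'
from h import *
o=r.get_obs(); print(o['clock'],o['tcp_pos'],o['grip_width'],o['contact_force'])
lidfit('top','top0'); lidfit('wrist','w1')
grab('wrist','w2')
E
```

```text
2.65 [0.62132875 0.02788995 0.11783329] 0.0594298023550333 [ 0.39102469 -0.43403024  0.27002722]
lid [0.55566392 0.05669531 0.04305649] 100 0.0004139881659796564
lid [0.55414424 0.0569512  0.04314855] 136 0.0003423343428123966
```

Request:
servo_tool(
  commands=[
    [0, 0, 0, 0, 0, 0, 0.4],
    [0, 0, 0, 0, 0, 0, 0.4],
    [0, 0, 0, 0, 0, 0, 0.4],
  ],
  force=40,
)

```text
clock: 2.95
tcp_pos: [0.6245, 0.0293, 0.123]
orientation: [0.306, 3.124, 0.001]
contact_force: [0.2, 0.2, -1.0]
grip_width: 0.0514
gripper_force: 0.0
```

Run:
```python
from h import *
P=cloud('top','top0')
grab('top','t2')
P=cloud('wrist','w2'); z=P[...,2]
m=(z>.148)&(z<.17)&(np.hypot(P[...,0]-.624,P[...,1]-.031)<.03); Q=P[m]
print(len(Q), len(Q) and (Q.mean(0),cv2.minEnclosingCircle(Q[:,:2].astype(np.float32))))
```

```text
4684 (array([0.62163674, 0.03443663, 0.15717591]), ((0.624019980430603, 0.03877434879541397), 0.0226096510887146))
```

Request:
servo_tool(
  commands=[
    [0, 0, 0, -1, 1.5, 0, 0.5],
    [0, 0, 0, -1, 1.5, 0, 0.6],
    [0, 0, 0, -1, 1.5, 0, 0.9],
    [0, 0, 0, -1, 1.5, 0, 0.9],
    [0, 0, 0, -1, 1.5, 0, 0.9],
  ],
  force=40,
)

```text
clock: 3.42
tcp_pos: [0.6229, 0.0308, 0.1222]
orientation: [0.305, 3.126, 0.0]
contact_force: [-1.4, -1.0, 5.1]
grip_width: 0.0289
gripper_force: 39.4
```

Request:
servo_tool(
  commands=[
    [0, 0, 0, 0, 0, 0, 0.9],
    [0, 0, 0, 0, 0, 0, 0.9],
    [0, 0, 0, 0, 0, 1, 0.9],
    [0, 0, 0, 0, 0, 3, 0.9],
    [0, 0, 0, 0, 0, 6, 0.9],
  ],
  force=40,
)

```text
clock: 3.83
tcp_pos: [0.6217, 0.0304, 0.1266]
orientation: [-0.305, -3.125, 0.001]
contact_force: [0.2, 0.3, -3.1]
grip_width: 0.0294
gripper_force: 39.6
```

Request:
servo_tool(
  commands=[
    [0, 0, 0, 0, 0, 8, 0.9],
    [0, 0, 0, 0, 0, 16, 0.9],
    [0, 0, 0, 0, 0, 24, 0.9],
    [0, 0, 0, 0, -6, 24, 0.9],
    [0, 0, 0, -2, -18, 24, 0.9],
  ],
)

```text
clock: 4.25
tcp_pos: [0.6212, 0.0142, 0.1525]
orientation: [0.3, 3.125, 0.002]
contact_force: [-0.2, 0.0, -2.1]
grip_width: 0.0291
gripper_force: 39.7
```

Request:
servo_tool(
  commands=[
    [0, 0, 0, -2, -16, 0, 0.9],
    [0, 0, 0, -4, -34, 0, 0.9],
    [0, 0, 0, -6, -52, 0, 0.9],
    [0, 0, 0, -8, -70, 0, 0.9],
    [0, 0, 0, -10, -86, 0, 0.9],
  ],
)

```text
clock: 4.67
tcp_pos: [0.6095, -0.0765, 0.1508]
orientation: [-0.308, -3.125, 0.002]
contact_force: [0.8, 0.3, -2.0]
grip_width: 0.0289
gripper_force: 39.7
```

Request:
servo_tool(
  commands=[
    [0, 0, 0, 0, -8, 0, 0.9],
    [0, 0, 0, 0, -12, 0, 0.9],
    [0, 0, 0, 0, -12, -4, 0.9],
    [0, 0, 0, 0, -12, -10, 0.9],
    [0, 0, 0, 0, -12, -16, 0.9],
  ],
)

```text
clock: 5.08
tcp_pos: [0.6105, -0.0839, 0.1348]
orientation: [0.302, 3.127, 0.001]
contact_force: [0.5, 0.1, -4.0]
grip_width: 0.0293
gripper_force: 39.7
```

Request:
servo_tool(
  commands=[
    [0, 0, 0, 0, 0, -4, 0.9],
    [0, 0, 0, 0, 0, -7, 0.9],
    [0, 0, 0, 0, 0, -9, 0.9],
    [0, 0, 0, 0, 0, -10, 0.9],
    [0, 0, 0, 0, 0, -10, 0.9],
  ],
)

```text
clock: 5.5
tcp_pos: [0.6104, -0.0851, 0.1251]
orientation: [-0.304, -3.127, -0.0]
contact_force: [-0.2, -1.1, -3.6]
grip_width: 0.0291
gripper_force: 39.7
```

Run:
```python
from h import *
o=r.get_obs(); print(o['clock'],o['tcp_pos'],o['grip_width'],o['contact_force'],o['gripper_force'],o['joints'])
grab('scene','s2')
```

```text
5.5 [ 0.61040871 -0.08510751  0.12509259] 0.029107814973100044 [-0.15231623 -1.11623203 -3.59429935] 39.746323227882385 [ 0.51156884  0.58148983 -0.64863354  1.7597106   0.42201253  0.94382253
  1.06611207]
```

View pics/s2.png

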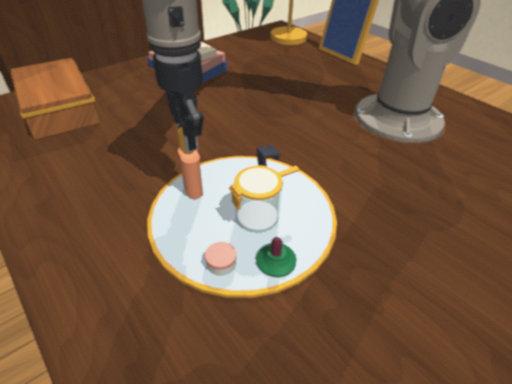

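The bottle is held upright at about (192,175), over the empty back-right part of the tray. I'll lower the last 3 mm and let go.

Request:
servo_tool(
  commands=[
    [0, 0, 0, 0, 0, -1, 0.9],
    [0, 0, 0, 0, 0, -2, 0.9],
    [0, 0, 0, 0, 0, -3, 0.9],
    [0, 0, 0, 0, 0, -3, 0.9],
  ],
)

```text
clock: 5.88
tcp_pos: [0.6104, -0.0854, 0.1223]
orientation: [0.305, 3.127, -0.0]
contact_force: [0.7, 0.0, -1.6]
grip_width: 0.029
gripper_force: 40.0
```

Request:
servo_tool(
  commands=[
    [0, 0, 0, 0, 0, -0.5, 0.9],
    [0, 0, 0, 0, 0, -0.5, 0.55],
    [0, 0, 0, 0, 0, -0.5, 0.4],
    [0, 0, 0, 0, 0, -0.5, 0.4],
    [0, 0, 0, 0, 0, -0.5, 0.4],
  ],
)

```text
clock: 6.3
tcp_pos: [0.6106, -0.0853, 0.122]
orientation: [0.305, 3.126, 0.0]
contact_force: [0.0, -0.7, -0.2]
grip_width: 0.0514
gripper_force: 0.0
```

Request:
servo_tool(
  commands=[
    [0, 0, 0, 0, 0, 0, 0.4],
    [0, 0, 0, 0, 0, 5, 0.4],
    [0, 0, 0, 0, 0, 20, 0.4],
    [0, 0, 0, 0, 0, 45, 0.4],
    [0, 0, 0, 0, 0, 75, 0.4],
  ],
)

```text
clock: 6.72
tcp_pos: [0.6092, -0.0853, 0.1964]
orientation: [-0.304, -3.123, -0.0]
contact_force: [0.0, -0.1, 0.7]
grip_width: 0.0514
gripper_force: 0.0
```

Run:
```python
from h import *
o=r.get_obs(); print(o['clock'],o['tcp_pos'],o['grip_width'],o['contact_force'])
grab('scene','s3'); grab('top','t3')
a=cv2.imread('pics/s3.png')[120:300,120:360]; b=cv2.imread('pics/t3.png')[70:320,140:390]
cv2.imwrite('pics/c3.png',np.hstack([cv2.resize(a,(400,300)),cv2.resize(b,(400,300))]))
lidfit('top','t3')
P=cloud('top','t3'); z=P[...,2]
m=(z>.145)&(z<.165)&(np.hypot(P[...,0]-.61,P[...,1]+.085)<.025); Q=P[m]; print(len(Q),Q.mean(0) if len(Q) else 0)
P=cloud('scene','s3'); z=P[...,2]
m=(z>.145)&(z<.165)&(np.hypot(P[...,0]-.61,P[...,1]+.085)<.025); Q=P[m]; print(len(Q),Q.mean(0) if len(Q) else 0)
```

```text
6.7167 [ 0.60923356 -0.08532128  0.19643172] 0.051424006939582774 [ 0.04997773 -0.11172059  0.7295254 ]
lid [0.55561704 0.05674176 0.04303359] 100 0.00042946442545001843
391 [ 0.61225211 -0.08443942  0.15538373]
208 [ 0.6147608  -0.07999283  0.15517957]
```

View pics/c3.png

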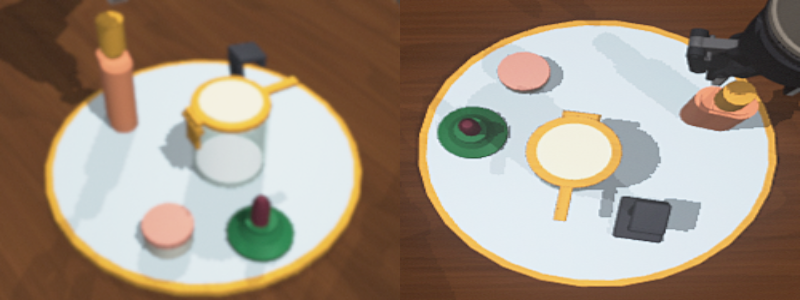

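The bottle stands alone and upright at the tray's back right, base around (705,115) in the right crop, and nothing else has moved. Next is the tab.

Request:
servo_tool(
  commands=[
    [0, 0, 0, -20, 25, 5, 0.65],
    [0, 0, 0.5, -46, 56, 5, 0.65],
    [0, 0, 1, -72, 88, 0, 0.65],
    [0, 0, 1, -98, 120, -5, 0.65],
    [0, 0, 1, -118, 145, -10, 0.65],
  ],
)

```text
clock: 7.23
tcp_pos: [0.4902, 0.062, 0.1868]
orientation: [0.275, 3.13, 0.0]
contact_force: [0.2, 1.1, -0.9]
grip_width: 0.0296
gripper_force: 0.0
```

Request:
servo_tool(
  commands=[
    [0, 0, 0, -8, 10, 0, 0.65],
    [0, 0, 0, -8, 10, -20, 0.65],
    [0, 0, 0, -8, 10, -40, 0.65],
    [0, 0, 0, -8, 10, -50, 0.65],
    [0, 0, 0, -8, 10, -50, 0.65],
  ],
)

```text
clock: 7.65
tcp_pos: [0.4832, 0.0689, 0.1349]
orientation: [-0.278, -3.126, 0.001]
contact_force: [-0.2, -0.5, -0.2]
grip_width: 0.0299
gripper_force: 0.0
```

Run:
```python
from h import *
o=r.get_obs(); R=cv2.Rodrigues(o['orientation'])[0]; print(o['clock'],o['tcp_pos'],o['grip_width'],o['joints'],np.degrees(np.arctan2(R[1,0],R[0,0])))
grab('wrist','w4'); grab('top','t4')
P=cloud('wrist','w4'); z=P[...,2]
t=(z>.096)&(z<.108)&(abs(P[...,0]-.492)<.012)&(abs(P[...,1]-.07)<.018); Q=P[t]; print(len(Q),Q.mean(0),Q.min(0),Q.max(0))
```

```text
7.65 [0.48322923 0.06889131 0.1349418 ] 0.029897779566599603 [ 0.35933125  0.39696284 -0.75526276  2.04237445  0.36250698  0.84034916
  0.78909487] 169.84956975398822
643 [0.49177644 0.06844349 0.10421117] [0.48001337 0.0609282  0.10147539] [0.50390546 0.07616162 0.10602172]
```

View pics/w4.png

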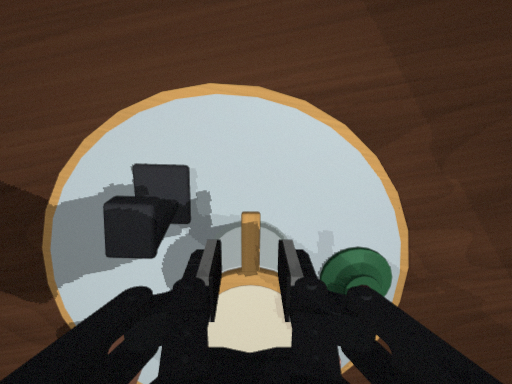

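The tab (251,240) is centred between the fingertips (215 and 288), and the stand at (130,225) is clear. I'll descend and pinch.

Request:
servo_tool(
  commands=[
    [0, 0, 0, 0, 0, -15, 0.65],
    [0, 0, 0, 0, 0, -30, 0.65],
    [0, 0, 0, 0, 0, -42, 0.65],
    [0, 0, 0, 0, 0, -48, 0.65],
    [0, 0, 0, 0, 0, -48, 0.65],
  ],
)

```text
clock: 8.17
tcp_pos: [0.4841, 0.0695, 0.0881]
orientation: [-0.277, -3.128, 0.0]
contact_force: [-0.3, -0.1, -0.1]
grip_width: 0.03
gripper_force: 0.0
```

Request:
servo_tool(
  commands=[
    [0, 0, 0, 0, 0, 0, 0.75],
    [0, 0, 0, 0, 0, 0, 0.95],
    [0, 0, 0, 0, 0, 0, 0.95],
    [0, 0, 0, 0, 0, 0, 0.95],
    [0, 0, 0, 0, 0, 0, 0.95],
  ],
  force=25,
)

```text
clock: 8.58
tcp_pos: [0.4849, 0.0693, 0.0894]
orientation: [0.278, 3.128, -0.001]
contact_force: [-1.3, -1.7, 3.9]
grip_width: 0.0109
gripper_force: 28.3
```

Run:
```python
import numpy as np
th=np.array([0,.06,.15,.25,.35,.45,.55,.65,.75,.85,.95,1.05,1.15,1.25,1.35,1.45,1.55,1.64,1.72,1.79,1.85,1.9,1.94,1.97,1.99,2.0])
X=117.6*(1-np.cos(th))+3*np.sin(th);Z=117.6*np.sin(th)+3*(np.cos(th)-1)
T=np.c_[.984*X,-.177*X,Z]
for i in range(0,25,5):
    print(th[i+1:i+6]); print((T[i+1:i+6]-T[i]).round(1).tolist())
```

```text
[0.06 0.15 0.25 0.35 0.45]
[[0.4, -0.1, 7.0], [1.7, -0.3, 17.5], [4.3, -0.8, 29.0], [8.0, -1.4, 40.1], [12.8, -2.3, 50.9]]
[0.55 0.65 0.75 0.85 0.95]
[[5.8, -1.0, 10.2], [12.6, -2.3, 19.7], [20.3, -3.6, 28.5], [28.8, -5.2, 36.5], [38.0, -6.8, 43.5]]
[1.05 1.15 1.25 1.35 1.45]
[[9.9, -1.8, 6.1], [20.3, -3.7, 11.2], [31.2, -5.6, 15.1], [42.4, -7.6, 18.0], [53.9, -9.7, 19.7]]
[1.55 1.64 1.72 1.79 1.85]
[[11.6, -2.1, 0.5], [22.0, -4.0, 0.0], [31.1, -5.6, -1.3], [39.1, -7.0, -3.0], [45.7, -8.2, -4.9]]
[1.9  1.94 1.97 1.99 2.  ]
[[5.5, -1.0, -1.9], [9.8, -1.8, -3.6], [13.0, -2.3, -5.0], [15.1, -2.7, -6.0], [16.1, -2.9, -6.5]]
```

Request:
servo_tool(
  commands=[
    [0, 0, 0, 0.5, 0, 7, 0.95],
    [0, 0, 0, 1.5, -0.5, 17.5, 0.95],
    [0, 0, 0, 4.5, -1, 29, 0.95],
    [0, 0, 0, 8, -1.5, 40, 0.95],
    [0, 0, 0, 13, -2.5, 51, 0.95],
  ],
)

```text
clock: 9.0
tcp_pos: [0.4977, 0.0669, 0.1412]
orientation: [0.277, 3.129, -0.0]
contact_force: [4.3, -2.2, -4.9]
grip_width: 0.0108
gripper_force: 27.7
```

Request:
servo_tool(
  commands=[
    [0, 0, 0, 6, -1, 10, 0.95],
    [0, 0, 0, 12.5, -2.5, 19.5, 0.95],
    [0, 0, 0, 20.5, -3.5, 28.5, 0.95],
    [0, 0, 0, 29, -5, 36.5, 0.95],
    [0, 0, 0, 38, -7, 43.5, 0.95],
  ],
)

```text
clock: 9.42
tcp_pos: [0.5351, 0.06, 0.184]
orientation: [-0.277, -3.128, 0.001]
contact_force: [0.5, -0.2, -5.3]
grip_width: 0.011
gripper_force: 27.4
```

Run:
```python
from h import *
o=r.get_obs(); print(o['clock'],o['tcp_pos'],o['grip_width'],o['gripper_force'],o['contact_force'],o['moment'],o['joints'])
grab('scene','s5'); a=cv2.imread('pics/s5.png')[40:300,110:400]
cv2.imwrite('pics/c5.png',cv2.resize(a,(669,600)))
```

```text
9.4167 [0.53514813 0.06001088 0.18395291] 0.01100071107052663 27.43141919374466 [ 0.53143827 -0.18341006 -5.31030326] [-0.15475762 -0.02582957 -0.0075599 ] [ 0.38205158  0.40726866 -0.75957016  1.89001906  0.33483081  0.97697796
  0.86638338]
```

View pics/c5.png

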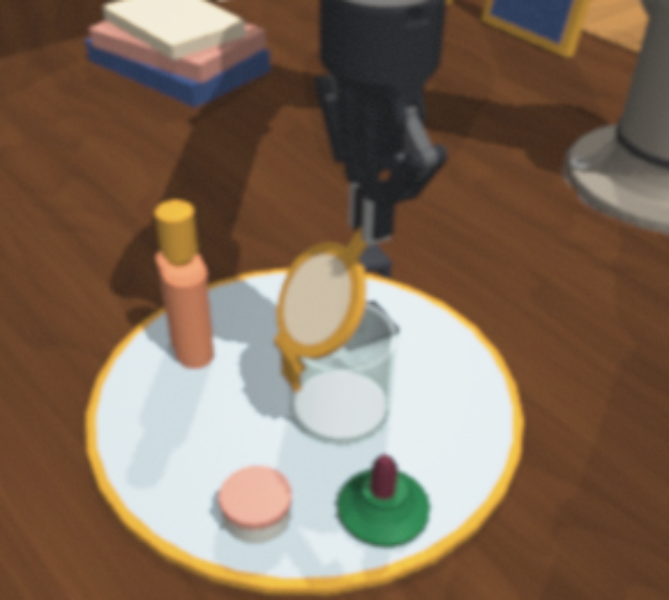

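The lid is about halfway open and the tab (350,250) is still held. I'll continue along the arc.

Request:
servo_tool(
  commands=[
    [0, 0, 0, 10, -2, 6, 0.95],
    [0, 0, 0, 20.5, -3.5, 11, 0.95],
    [0, 0, 0, 31, -5.5, 15, 0.95],
    [0, 0, 0, 42.5, -7.5, 18, 0.95],
    [0, 0, 0, 54, -9.5, 19.5, 0.95],
  ],
)

```text
clock: 9.88
tcp_pos: [0.5888, 0.0503, 0.2034]
orientation: [-0.277, -3.127, 0.002]
contact_force: [-2.8, -3.4, 1.1]
grip_width: 0.0111
gripper_force: 28.8
```

Request:
servo_tool(
  commands=[
    [0, 0, 0, 11.5, -2, 0.5, 0.95],
    [0, 0, 0, 22, -4, 0, 0.95],
    [0, 0, 0, 31, -5.5, -1.5, 0.95],
    [0, 0, 0, 39, -7, -3, 0.95],
    [0, 0, 0, 45.5, -8, -5, 0.95],
  ],
)

```text
clock: 10.3
tcp_pos: [0.6362, 0.0418, 0.1987]
orientation: [0.279, 3.128, -0.001]
contact_force: [-0.9, -5.0, 6.4]
grip_width: 0.0111
gripper_force: 28.4
```

Request:
servo_tool(
  commands=[
    [0, 0, 0, 5.5, -1, -2, 0.95],
    [0, 0, 0, 10, -2, -3.5, 0.95],
    [0, 0, 0, 13, -2.5, -5, 0.95],
    [0, 0, 0, 15, -2.5, -6, 0.95],
    [0, 0, 0, 15, -2.5, -6, 0.95],
  ],
)

```text
clock: 10.72
tcp_pos: [0.6518, 0.0389, 0.1929]
orientation: [0.279, 3.126, -0.001]
contact_force: [0.6, -5.5, 5.2]
grip_width: 0.011
gripper_force: 26.2
```

Run:
```python
from h import *
o=r.get_obs(); print(o['clock'],o['tcp_pos'],o['grip_width'],o['gripper_force'],o['contact_force'],o['joints'])
grab('scene','s6'); a=cv2.imread('pics/s6.png')[40:300,110:400]
cv2.imwrite('pics/c6.png',cv2.resize(a,(669,600)))
P=cloud('scene','s6'); d=np.array([.984,-.177]); q=P[...,:2]-np.array([.555,.0568]); X=q@d; Y=q@np.array([.177,.984])
m=(abs(Y)<.03)&(X>.03)&(X<.14)&(P[...,2]>.11)&(P[...,2]<.18)
print(m.sum()); f=np.polyfit(P[m][:,2],X[m],1); print('lean deg',np.degrees(np.arctan(f[0])))
```

```text
10.7167 [0.65182161 0.03889289 0.19292592] 0.011009335998487057 26.186980605125427 [ 0.63601497 -5.46804826  5.15874737] [ 0.33126928  0.56977446 -0.69846786  1.61463218  0.40127452  1.1023677
  0.92007117]
175
lean deg 15.613796610038817
```

View pics/c6.png

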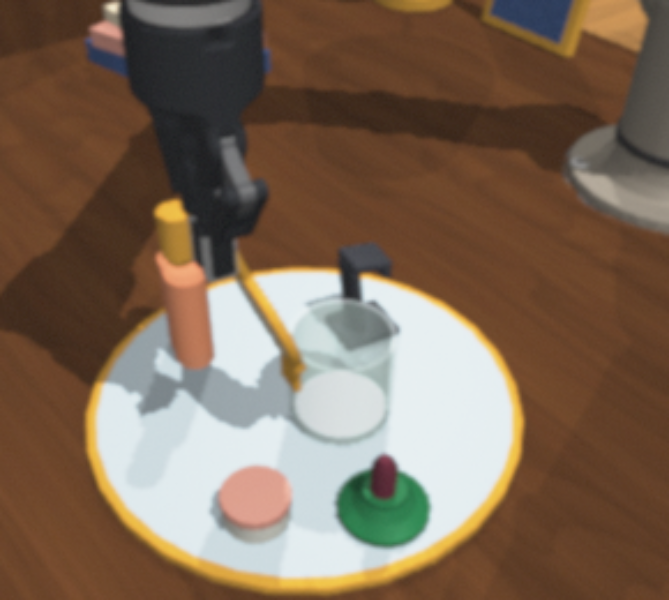

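The lid leans back at its stop, edge-on from (235,255) to (295,380). I'll open the fingers and rise.

Request:
servo_tool(
  commands=[
    [0, 0, 0, 0, 0, 0, 0.85],
    [0, 0, 0, 0, 0, 0, 0.7],
    [0, 0, 0, 0, 0, 0, 0.6],
    [0, 0, 0, 0, 0, 0, 0.6],
    [0, 0, 0, 0, 0, 0, 0.6],
  ],
)

```text
clock: 11.18
tcp_pos: [0.6498, 0.0411, 0.1916]
orientation: [-0.276, -3.129, -0.001]
contact_force: [-0.2, -0.2, -0.1]
grip_width: 0.0341
gripper_force: 0.0
```

Request:
servo_tool(
  commands=[
    [0, 0, 0, 0, 0, 10, 0.6],
    [0, 0, 0, 0, 0, 30, 0.6],
    [0, 0, 0, 0, 0, 60, 0.6],
    [0, 0, 0, -10, 15, 75, 0.6],
    [0, 0, 0, -20, 40, 75, 0.6],
  ],
)

```text
clock: 11.6
tcp_pos: [0.6326, 0.0782, 0.2715]
orientation: [0.286, 3.122, 0.001]
contact_force: [1.3, 1.2, -0.2]
grip_width: 0.0341
gripper_force: 0.0
```

Run:
```python
from h import *
np.set_printoptions(precision=4,suppress=True)
o=r.get_obs(); print(o['clock'],o['tcp_pos'],o['grip_width'],o['contact_force'],o['joints'])
grab('scene','s7'); grab('top','t7'); grab('wrist','w7')
d=np.array([.984,-.177])
for n,f in(('scene','s7'),('top','t7'),('wrist','w7')):
    P=cloud(n,f); q=P[...,:2]-np.array([.555,.0568]); X=q@d; Y=q@np.array([.177,.984])
    m=(abs(Y)<.04)&(X>.03)&(X<.12)&(P[...,2]>.11)&(P[...,2]<.18); Q=np.c_[X[m],P[m][:,2]]
    if len(Q)>20: 
        v=np.linalg.svd(Q-np.median(Q,0))[2][0]; print(n,len(Q),np.median(Q,0),'lean',np.degrees(np.arctan2(v[0],v[1])))
P=cloud('top','t7')
m=(P[...,2]>.055)&(P[...,2]<.08)&(np.hypot(P[...,0]-.597,P[...,1]-.156)<.02); print('cone',P[m].mean(0),m.sum())
```

```text
11.6 [0.6326 0.0782 0.2715] 0.03407216983751826 [ 1.2768  1.1829 -0.1754] [ 0.3065  0.4763 -0.7401  1.5717  0.3384  1.2185  0.8943]
scene 170 [0.0811 0.1692] lean -156.34054695393257
top 702 [0.0635 0.1348] lean -154.53494267009785
wrist 4531 [0.0681 0.15  ] lean 25.69960203137294
cone [0.5967 0.1559 0.0635] 130
```

The lid rests on its stop with a lean of about 25°. Now to the cone, with the tool turned by -50° so the gripper stays clear of the jar and the lid.

Request:
servo_tool(
  commands=[
    [0, 0, -7, -8, 18, 0, 0.55],
    [0, 0, -14, -16, 36, 0, 0.55],
    [0, 0, -21, -26, 60, 0, 0.55],
    [0, 0, -28, -36, 78, -20, 0.55],
    [0, 0, -35, -36, 78, -45, 0.55],
  ],
)

```text
clock: 12.17
tcp_pos: [0.5931, 0.1638, 0.224]
orientation: [1.205, 2.899, 0.008]
contact_force: [-0.7, 1.2, -0.8]
grip_width: 0.0382
gripper_force: 0.0
```

Request:
servo_tool(
  commands=[
    [0, 0, -7, 0, 0, -25, 0.55],
    [0, 0, -14, 0, 0, -50, 0.55],
    [0, 0, -15, 0, 0, -75, 0.55],
    [0, 0, -15, 0, 0, -85, 0.55],
    [0, 0, -15, 0, 0, -85, 0.55],
  ],
)

```text
clock: 12.58
tcp_pos: [0.5925, 0.1569, 0.1342]
orientation: [-1.571, -2.717, 0.006]
contact_force: [-0.2, -0.7, 0.4]
grip_width: 0.0386
gripper_force: 0.0
```

Run:
```python
from h import *
np.set_printoptions(precision=4,suppress=True)
o=r.get_obs(); R=cv2.Rodrigues(o['orientation'])[0]; print(o['clock'],o['tcp_pos'],o['grip_width'],o['joints'],np.degrees(np.arctan2(R[1,0],R[0,0])))
grab('wrist','w8')
P=cloud('wrist','w8')
for lo,hi in((.036,.055),(.055,.075)):
    m=(P[...,2]>lo)&(P[...,2]<hi)&(np.hypot(P[...,0]-.597,P[...,1]-.156)<.016); Q=P[m]; print('cone',m.sum(), len(Q) and (Q.mean(0),Q.max(0),Q.min(0),cv2.minEnclosingCircle(Q[:,:2].astype(np.float32))))
```

```text
12.5833 [0.5925 0.1569 0.1342] 0.03856424149278651 [ 0.0381  0.5401 -0.5382  1.7633  0.3329  0.9355 -0.1168] 119.91843453918996
cone 167 (array([0.5924, 0.1637, 0.0457]), array([0.6105, 0.1673, 0.055 ]), array([0.5831, 0.1525, 0.0361]), ((0.5968067646026611, 0.16207866370677948), 0.013796689920127392))
cone 526 (array([0.5952, 0.1595, 0.065 ]), array([0.6064, 0.1673, 0.0715]), array([0.5866, 0.1476, 0.0555]), ((0.5964468717575073, 0.15767551958560944), 0.010089821182191372))
```

View pics/w8.png

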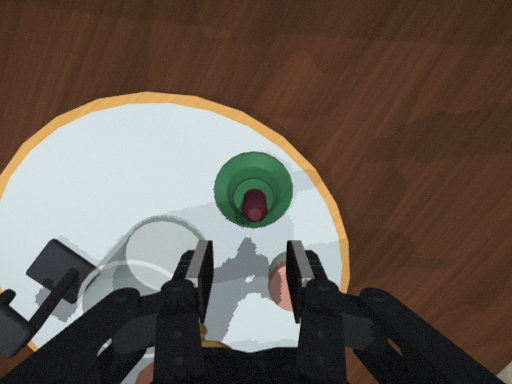

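The cone at (255,205) lies between the fingertips (213 and 287), with the jar rim on the left at (140,290) and the tin behind the right finger. I'll check the gripper's own outline for clearance before going down.

Request:
servo_tool(
  commands=[
    [0, 0, 0, 0, 0, -10, 0.55],
    [0, 0, 0, 0, 0, -20, 0.55],
    [0, 0, 0, 0, 0, -20, 0.55],
    [0, 0, 0, 0, 0, -20, 0.55],
  ],
)

```text
clock: 12.97
tcp_pos: [0.5938, 0.1579, 0.1166]
orientation: [-1.574, -2.719, 0.001]
contact_force: [0.5, 0.1, -0.2]
grip_width: 0.0384
gripper_force: 0.0
```

Run:
```python
from h import *
np.set_printoptions(precision=4,suppress=True)
o=r.get_obs(); R=cv2.Rodrigues(o['orientation'])[0]; print(o['tcp_pos'])
z=np.load('pics/w8.npz'); P=cloud('wrist','w8'); R8=cv2.Rodrigues(z['o'])[0]; L=(P.reshape(-1,3)-z['p'])@R8
for a,b in((-.01,.01),(-.02,-.01),(-.03,-.02),(-.04,-.03),(-.05,-.04),(-.06,-.05),(-.075,-.06),(-.09,-.075)):
    q=L[(L[:,2]>a)&(L[:,2]<b)&(abs(L[:,0])<.05)&(abs(L[:,1])<.1)]; 
    if len(q): print(a,b,len(q),'y',np.percentile(q[:,1],[1,99]),'x',np.percentile(q[:,0],[1,99]))
print('cone in tool (mm)',(np.array([.5966,.1567,.052])-o['tcp_pos'])@R*1000)
```

```text
[0.5938 0.1579 0.1166]
-0.01 0.01 301 y [-0.0297  0.0308] x [-0.0102  0.012 ]
-0.02 -0.01 764 y [-0.032   0.0326] x [-0.0099  0.012 ]
-0.03 -0.02 931 y [-0.0321  0.0328] x [-0.0098  0.0121]
-0.04 -0.03 1317 y [-0.0312  0.0319] x [-0.01    0.0122]
-0.05 -0.04 1546 y [-0.047  0.048] x [-0.0031  0.0144]
-0.06 -0.05 6869 y [-0.0518  0.0524] x [-0.0105  0.0141]
-0.075 -0.06 8315 y [-0.0563  0.057 ] x [-0.0105  0.0181]
-0.09 -0.075 12810 y [-0.0602  0.061 ] x [0.0026 0.0183]
cone in tool (mm) [-2.4915  1.8574 64.6118]
```

Request:
servo_tool(
  commands=[
    [0, 0, 0, 2.5, -1, -20, 0.55],
    [0, 0, 0, 2.5, -1, -45, 0.55],
    [0, 0, 0, 2.5, -1, -65, 0.55],
    [0, 0, 0, 2.5, -1, -75, 0.55],
    [0, 0, 0, 2.5, -1, -77, 0.55],
  ],
)

```text
clock: 13.38
tcp_pos: [0.5955, 0.1568, 0.0383]
orientation: [-1.573, -2.717, 0.003]
contact_force: [-0.2, -0.5, -0.5]
grip_width: 0.0386
gripper_force: 0.0
```

Request:
servo_tool(
  commands=[
    [0, 0, 0, 0, 0, 0, 0.55],
    [0, 0, 0, 0, 0, 0, 0.55],
    [0, 0, 0, 0, 0, 0, 0.55],
  ],
)

```text
clock: 13.63
tcp_pos: [0.5975, 0.1577, 0.0413]
orientation: [1.573, 2.718, 0.003]
contact_force: [-0.4, -0.5, 0.2]
grip_width: 0.0384
gripper_force: 0.0
```

Request:
servo_tool(
  commands=[
    [0, 0, 0, -0.5, -0.5, -3, 0.6],
    [0, 0, 0, -0.5, -0.5, -3, 0.7],
    [0, 0, 0, -0.5, -0.5, -3, 0.9],
    [0, 0, 0, -0.5, -0.5, -3, 0.9],
    [0, 0, 0, -0.5, -0.5, -3, 0.9],
  ],
  force=20,
)

```text
clock: 14.05
tcp_pos: [0.5961, 0.1565, 0.0372]
orientation: [1.574, 2.718, 0.0]
contact_force: [-0.2, -1.6, 2.8]
grip_width: 0.0192
gripper_force: 21.4
```

Request:
servo_tool(
  commands=[
    [0, 0, 0, 0, 0, 0, 0.9],
    [0, 0, 0, 0, 0, 2, 0.9],
    [0, 0, 0, 0, 0, 6, 0.9],
    [0, 0, 0, 0, 0, 14, 0.9],
    [0, 0, 0, 0, 0, 24, 0.9],
  ],
)

```text
clock: 14.47
tcp_pos: [0.5955, 0.1567, 0.061]
orientation: [-1.573, -2.718, 0.001]
contact_force: [-0.1, -0.6, 0.2]
grip_width: 0.0188
gripper_force: 21.1
```

Request:
servo_tool(
  commands=[
    [0, 0, 0, 0, 0, 20, 0.9],
    [0, 0, 0, 0, 0, 45, 0.9],
    [0, 0, 0, 0, 0, 70, 0.9],
    [0, 0, 7, 0, 0, 88, 0.9],
    [0, 0, 14, 0, 0, 90, 0.9],
  ],
)

```text
clock: 14.88
tcp_pos: [0.5982, 0.1579, 0.1561]
orientation: [1.22, 2.888, 0.007]
contact_force: [1.1, 0.5, -0.1]
grip_width: 0.0189
gripper_force: 21.1
```

Request:
servo_tool(
  commands=[
    [0, 0, 7, -8, -18, 0, 0.9],
    [0, 0, 14, -16, -38, 0, 0.9],
    [0, 0, 21, -24, -58, 0, 0.9],
    [0, 0, 28, -32, -78, 0, 0.9],
    [0, 0, 35, -38, -92, 0, 0.9],
  ],
)

```text
clock: 15.3
tcp_pos: [0.5575, 0.0626, 0.1516]
orientation: [0.297, 3.127, -0.002]
contact_force: [0.2, -0.9, -1.2]
grip_width: 0.0191
gripper_force: 21.1
```

Request:
servo_tool(
  commands=[
    [0, 0, 1, -2, -5, 0, 0.9],
    [0, 0, 1, -3, -8, 0, 0.9],
    [0, 0, 1, -3, -8, 0, 0.9],
    [0, 0, 1, -3, -8, 0, 0.9],
  ],
)

```text
clock: 15.63
tcp_pos: [0.5554, 0.0578, 0.1513]
orientation: [0.28, 3.128, 0.001]
contact_force: [-0.6, -0.1, -0.8]
grip_width: 0.0191
gripper_force: 21.1
```

Run:
```python
from h import *
np.set_printoptions(precision=4,suppress=True)
o=r.get_obs(); R=cv2.Rodrigues(o['orientation'])[0]; print(o['clock'],o['tcp_pos'],o['gripper_force'],np.degrees(np.arctan2(R[1,0],R[0,0])),o['joints'])
grab('wrist','w9'); grab('scene','s9')
z=np.load('pics/w9.npz'); P=cloud('wrist','w9'); L=(P.reshape(-1,3)-z['p'])@cv2.Rodrigues(z['o'])[0]
for a,b in((-.01,.01),(-.02,-.01),(-.03,-.02),(-.04,-.03),(-.05,-.04),(-.06,-.05),(-.075,-.06),(-.09,-.075)):
    q=L[(L[:,2]>a)&(L[:,2]<b)&(abs(L[:,0])<.05)&(abs(L[:,1])<.1)]
    if len(q): print(a,b,len(q),'y',np.percentile(q[:,1],[1,99]),'x',np.percentile(q[:,0],[1,99]))
a=cv2.imread('pics/s9.png')[40:300,110:400]
cv2.imwrite('pics/c9.png',np.hstack([cv2.resize(a,(400,359)),cv2.resize(cv2.imread('pics/w9.png'),(400,359))]))
```

```text
15.6333 [0.5554 0.0578 0.1513] 21.12624389701523 169.78322395094733 [ 0.3753  0.4857 -0.7597  1.875   0.4086  0.9412  0.8199]
-0.01 0.01 634 y [-0.02    0.0215] x [0.002  0.0116]
-0.02 -0.01 1013 y [-0.022   0.0231] x [-0.007   0.0117]
-0.03 -0.02 1687 y [-0.0219  0.023 ] x [-0.0071  0.0117]
-0.04 -0.03 1558 y [-0.0195  0.0213] x [-0.0102  0.012 ]
-0.05 -0.04 1910 y [-0.0387  0.0401] x [-0.008   0.0141]
-0.06 -0.05 6732 y [-0.0441  0.0451] x [-0.0111  0.0137]
-0.075 -0.06 9063 y [-0.0517  0.0527] x [-0.011   0.0178]
-0.09 -0.075 12807 y [-0.0583  0.0593] x [0.0019 0.018 ]
```

View pics/c9.png

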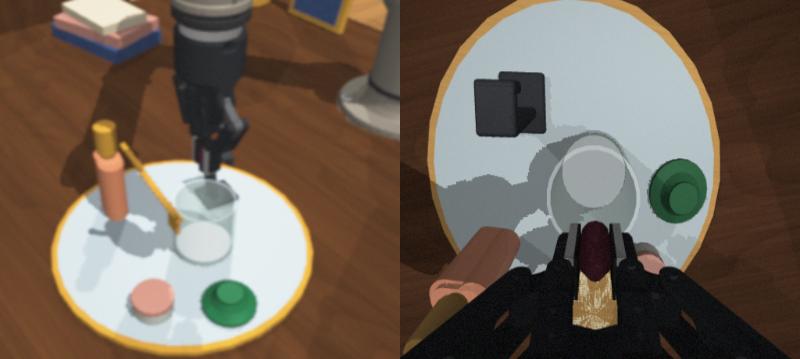

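The cone is held point up above the jar's mouth (right image, ~(593,250)), and the lid leans open on the left. I'll lower it about 41 mm below the rim; any deeper and the knuckles would meet the rim.

Request:
servo_tool(
  commands=[
    [0, 0, 0, 0, -1, -15, 0.9],
    [0, 0, 0, 0, -1, -35, 0.9],
    [0, 0, 0, 0, -1, -50, 0.9],
    [0, 0, 0, 0, -1, -62, 0.9],
    [0, 0, 0, 0, -1, -72, 0.9],
  ],
)

```text
clock: 16.15
tcp_pos: [0.5548, 0.0565, 0.0778]
orientation: [-0.276, -3.129, -0.0]
contact_force: [0.2, -0.2, 0.0]
grip_width: 0.0189
gripper_force: 21.1
```

Request:
servo_tool(
  commands=[
    [0, 0, 0, 0, 0, -8, 0.9],
    [0, 0, 0, 0, 0, -16, 0.9],
    [0, 0, 0, 0, 0, -22, 0.9],
    [0, 0, 0, 0, 0, -24, 0.9],
    [0, 0, 0, 0, 0, -24, 0.9],
  ],
)

```text
clock: 16.57
tcp_pos: [0.5548, 0.0557, 0.0545]
orientation: [-0.277, -3.129, 0.0]
contact_force: [0.7, 0.1, -0.0]
grip_width: 0.0188
gripper_force: 21.1
```

Request:
servo_tool(
  commands=[
    [0, 0, 0, 0, 0, 0, 0.9],
    [0, 0, 0, 0, 0, 0, 0.9],
    [0, 0, 0, 0, 0, 0, 0.9],
  ],
)

```text
clock: 16.82
tcp_pos: [0.5553, 0.0557, 0.0553]
orientation: [0.278, 3.128, 0.0]
contact_force: [-0.4, -0.6, 0.2]
grip_width: 0.0193
gripper_force: 21.1
```

Request:
servo_tool(
  commands=[
    [0, 0, 0, 0, 0, 0, 0.72],
    [0, 0, 0, 0, 0, 0, 0.68],
    [0, 0, 0, 0, 0, 0, 0.68],
    [0, 0, 0, 0, 0, 0, 0.68],
    [0, 0, 0, 0, 0, 0, 0.68],
  ],
)

```text
clock: 17.23
tcp_pos: [0.555, 0.0557, 0.0548]
orientation: [0.277, 3.129, 0.0]
contact_force: [0.3, -0.4, 0.2]
grip_width: 0.0276
gripper_force: 0.0
```

Request:
servo_tool(
  commands=[
    [0, 0, 0, 0, 0, 10, 0.68],
    [0, 0, 0, 0, 0, 30, 0.68],
    [0, 0, 0, 0, 0, 60, 0.68],
    [0, 0, 0, 0, 0, 90, 0.68],
    [0, 0, 0, -10, 0, 120, 0.68],
  ],
)

```text
clock: 17.65
tcp_pos: [0.546, 0.0559, 0.1769]
orientation: [0.278, 3.128, 0.002]
contact_force: [0.5, 0.6, 0.1]
grip_width: 0.0273
gripper_force: 0.0
```

Request:
servo_tool(
  commands=[
    [0, 0, 0, -25, 0, 15, 0.68],
    [0, 0, 0, -50, 0, 30, 0.68],
    [0, 0, 0, -75, 0, 40, 0.68],
    [0, 0, 0, -75, 0, 40, 0.68],
    [0, 0, 0, -75, 0, 40, 0.68],
  ],
)

```text
clock: 18.07
tcp_pos: [0.4696, 0.0555, 0.2161]
orientation: [0.277, 3.127, -0.002]
contact_force: [-0.0, -0.3, -0.5]
grip_width: 0.0275
gripper_force: 0.0
```

Run:
```python
from h import *
np.set_printoptions(precision=4,suppress=True)
o=r.get_obs(); print(o['clock'],o['tcp_pos'],o['contact_force'])
grab('wrist','w10'); grab('scene','s10')
a=cv2.imread('pics/s10.png')[100:300,130:360]
cv2.imwrite('pics/c10.png',np.hstack([cv2.resize(a,(400,348)),cv2.resize(cv2.imread('pics/w10.png'),(400,348))]))
P=cloud('wrist','w10'); d=np.array([.984,-.177]); q=P[...,:2]-np.array([.555,.0568]); X=q@d; Y=q@np.array([.177,.984])
m=(abs(Y)<.04)&(X>.03)&(X<.12)&(P[...,2]>.11)&(P[...,2]<.18); Q=np.c_[X[m],P[m][:,2]]
if len(Q)>20: v=np.linalg.svd(Q-np.median(Q,0),full_matrices=False)[2][0]; print(len(Q),'lean',np.degrees(np.arctan(v[0]/v[1])))
```

```text
18.0667 [0.4696 0.0555 0.2161] [-0.0075 -0.3024 -0.5499]
1688 lean 24.54168308149962
```

View pics/c10.png

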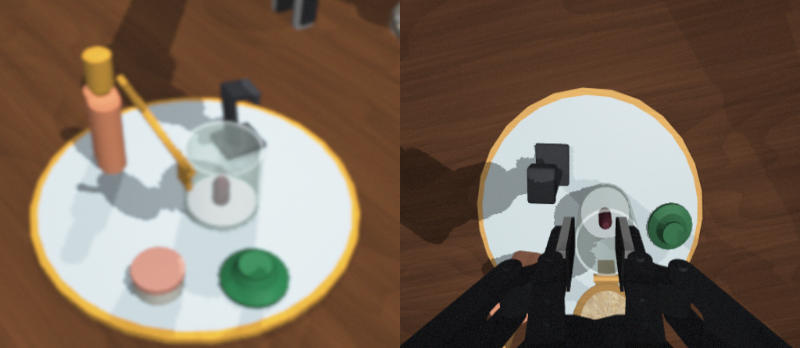

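The cone stands inside on the jar floor (left crop at (221,192)). The lid leans open at about 25°, the bottle is upright, and the gripper is clear.

```bash
python3 -c "
from bench import r
print(r.hand_in())"
```

```text
the job is handed in; nothing more can be done
None
```

The job is handed in, with no verdict returned: the bottle stands upright well away from the jar, the lid is open on its stop, the cone rests on the jar floor, and the arm is clear of everything.

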